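# Zigzag stack of polishing-tip trays

### The job

Stack the trays in a zigzag, in line with each other, so that their end pockets stay within reach: put the green tray on the fixed grey one, stepped away from the grey tray's pocket of orange tips, its end on the middle of the wide cross ledge beside that pocket, which stays uncovered. Then put the yellow tray on the green one, stepped back the other way by the same amount, its end on the middle of the green tray's cross ledge farther from the orange tips. Leave the red tray where it stands.

Things in the scene. Friction and masses are not known exactly. Their poses are not given: they have to be found in the camera images.
- grey_tray: Grey tray on a fixed steel plate 6 mm thick. Tray 170 (x) x 56 (y) x 40 mm; flat rim 46 mm above the table. Three pockets in a row along x, parted by two cross ledges flush with the rim, 28 mm wide, centred at x = -28 and +28 mm. The -x end pocket (robot side) holds orange tips; a tray stepped 57 mm to +x ends on the ledge beside it and balances. Origin: centre of the plate's underside, z up.
- green_tray: Green loose rigid tray on the table, 170 (x) x 56 (y) x 40 mm, 0.25 kg; flat underside and side walls, grasp across 56 mm. Three pockets along x, parted by two cross ledges flush with the flat rim, 28 mm wide, centred at x = -28 and +28 mm; white tips fixed in the end pockets, below the rim. Alike either way round. Origin: centre of its underside, x along its length, z up.
- yellow_tray: Yellow tray. Same size and shape as the green tray. Origin: centre of its underside; x along its length, z up. Loose, 0.25 kg, stands on the table.
- red_tray: Red tray, not wanted. Same size and shape as the green tray. Origin: centre of its underside; x along its length, z up. Loose, 0.25 kg, stands on the table.

How it is judged:
By the outcome, as a careful person would: the job done as asked, in the order asked, and still so for the second after the job is handed in, with the robot touching nothing.
It also fails if it takes over 61 s, if anything falls off the work surface, if the arm or the gripper's body presses on something with over 40 N, if the wrist force passes 120 N, or if a joint passes its speed limit or range.

### The arm

A 6-joint arm with a two-finger parallel gripper is mounted at the origin on a cart in front of the work surface, level with it; the furniture and walls round the work are solid. World frame = base frame: x ahead of the robot, y to its left, z up, the work surface at z = 0. Lengths are in mm, angles in rad, forces in N, time in s.
With the tool pointing down it reaches from about 350 to 850 mm from the base axis. Payload 8.1 kg.
Tool frame: the origin (TCP) lies midway between the tips of the shut fingers; the grasp point (between the pads) lies 19 mm behind it (hold_point_z is the distance from the TCP to the grasp point, in mm); x points along the fingers, z is the direction in which the jaws open and shut, and the axes are right-handed (so a half turn about x gives the same grasp; the last joint's range is limited). The gripper opens to 93 mm and grips with 3 to 60 N. Pads are 15 mm wide; open, the fingers measure 128 mm over their backs; the gripper's body (75 mm by 188 mm) begins 65 mm behind the grasp point.
Start: joints at [1.016, 0.13, 1.488, -0, 1.523, -0.085], TCP at [271.605, 535.01, 218.635] pointing down, gripper open.
Joint ranges: [-2.96, 2.96], [-0.89, 2.26], [0.02, 2.5], [-1.34, 4.48], [0, 2.73], [-2.66, 2.66]. Speed limits (rad/s): [2.39, 2.39, 2.79, 3.14, 3.14, 3.14].

### API

Orientations are given as a rotation vector (axis times angle).
In Python, from rig import read_state, read_camera, get_calibration, hand_in, hold_point_z gives the robot as it stands. The module is installed in compiled form; this text tells all that it offers.
- The arm moves only by the tool move_arm, never from a script. Its argument "series" is a list of rows, each an object with "gripper": the finger opening in mm, from 0 to 93; "translation": the shift along the tool's x, y, z in mm, a list of three; "turn": the turn, a rotation vector about the tool's x, y, z in rad, a list of three. In form: [{"gripper": gripper, "translation": [dx, dy, dz], "turn": [wx, wy, wz]}, ...]. A call has 1 to 12 rows; each row is the pose to reach, as a shift and turn from the pose measured when the call began, along the tool's axes at that moment; what a row does not reach only later rows make up. A row lasts 1/10 s, in which the tool goes at most 50 mm and 8.59 degrees, less where a joint would pass 70% of its speed; a pose out of reach is approached as far as the arm can. A call with a gripper value outside its range is refused whole. The fingers move at their own pace and stop on an object; "newtons" is the grip in N (left out, the last holds). Time passes only in rows, so rows that repeat a pose let the fingers close. It gives the time, the measured TCP pose, the force and the opening at its end, in the units of the state.
- read_state(): the state, without advancing time (a new reading comes with each control period).
- read_camera(name): name is "scene" or "top" or "wrist"; returns the picture (384x512x3 uint8, red, green, blue); there is no depth.
- get_calibration(name): a dict with "vfov" (degrees; the focal length in pixels is half the picture's height over the tangent of half this angle, whatever the lens; pixels are square), "cx", "cy" (the principal point, pixels), "position" and "rotation" of the camera in the world. Camera axes: x right, y down, z forward; pixel columns grow to the right and rows downward; lengths in mm; the calibration is good to about 2 mm. A picture is of the moment at which its call begins: read the wrist's pose just before it. get_calibration takes no time and is no camera call; for the wrist camera it gives the pose at the moment of the call.
- hand_in(): hands the job in, once; it reports no verdict.
The state is a dict: "time_s": time; "q": joint angles; "qd": joint speeds; "joint_torque": joint torques, N m; "ee_pos": TCP position; "ee_rot": TCP orientation; "ft_force": force on the tool from outside, world axes, zero at the start; "ft_torque": the same for the moment, N m; "grip_width": finger opening in mm.
Only numpy, scipy, OpenCV 4.12 (cv2) and the standard library are available. Lean on these libraries where they do the work, as an engineer would, in place of code of your own. Each camera call takes 0.05 s, during which the arm holds its last target. There are 200 camera calls.

## Working session

There is one attempt and no reset: what is moved stays moved. The work goes in short steps, Python scripts to look and compute and a tool call to move; the robot and the scene stay as the last step left them, time stands still between calls to the robot, and variables do not carry over. Pictures are saved under pics/ and viewed, about 8 in all and at most 12, crops included, and the job is handed in when it is done.

Besides the shell and the picture viewer there is one more tool, called as name(argument=value, ...) on one line, values as JSON. move_arm: Moves the arm, as the interface text tells. Its arguments: {"type":"object","properties":{"series":{"type":"array"},"newtons":{"type":"number"}},"required":["series"]}

```bash
mkdir -p pics
python3 - <<'E'
from rig import *
import cv2,numpy as np
s=read_state();print(s,hold_point_z)
for n in("scene","top"):
    c=get_calibration(n);print(n,c)
    im=read_camera(n);cv2.imwrite(f'pics/{n}0.png',im[:,:,::-1]);np.save(f'{n}0.npy',im)
E
```

```text
{'time_s': 0.0, 'q': array([ 1.01564812e+00,  1.31147994e-01,  1.48926351e+00, -1.63457115e-05,
        1.52301177e+00, -8.54081074e-02]), 'qd': array([ 0.00133097,  0.00084506, -0.00051142, -0.00112122,  0.0012167 ,
       -0.00094389]), 'joint_torque': array([-9.36356591e-04, -5.59851301e+01, -4.91752160e+01,  7.66990450e-02,
        3.58949136e-02, -1.41440592e-04]), 'ee_pos': array([271.28173275, 534.53148299, 217.6039837 ]), 'ee_rot': array([-0.85751081,  1.39719721,  0.85614208]), 'ft_force': array([-0.66318783, -0.16197042,  0.21762951]), 'ft_torque': array([ 0.00614508, -0.04987057, -0.00425336]), 'grip_width': 92.7358411596627} 18.8
scene {'vfov': 55.723167832639184, 'cx': 260.69557482398005, 'cy': 187.21384692747452, 'position': array([  27.14199005, -466.73739921,  697.60522631]), 'rotation': array([-2.1690454 ,  0.81588324, -0.34333615])}
top {'vfov': 56.45120672569737, 'cx': 254.75174572816945, 'cy': 193.47296490391037, 'position': array([373.52985174, 105.17688682, 897.47159497]), 'rotation': array([-2.18667584,  2.16398434, -0.14981395])}
```

View pics/top0.png

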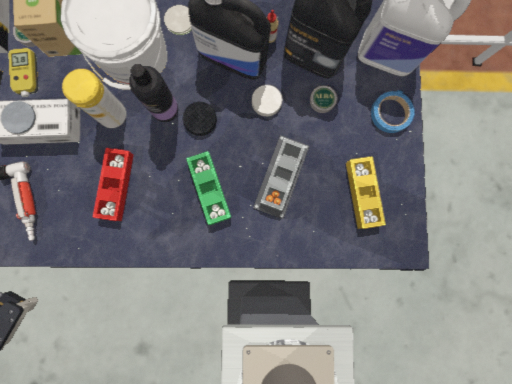

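View pics/scene0.png

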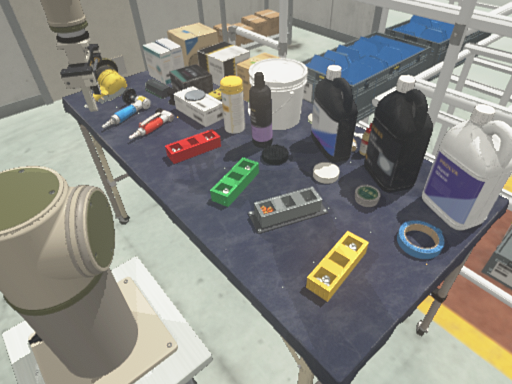

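The top view has the red tray at (113,185), green at (208,188), grey at (281,177) with orange tips at the bottom (robot side), and yellow at (366,193). The scene view agrees. Next I'll fit box models to the colour masks.

```bash
cat > h.py <<'E'
import numpy as np,cv2
from scipy.optimize import minimize
from scipy.spatial.transform import Rotation as R
def proj(P,c,rt=None):
    f=192/np.tan(np.radians(c['vfov']/2))
    q=(np.asarray(P,float)-c['position'])@R.from_rotvec(c['rotation']).as_matrix()
    return np.c_[f*q[:,0]/q[:,2]+c['cx'],f*q[:,1]/q[:,2]+c['cy']]
def unproj(uv,z,c):
    f=192/np.tan(np.radians(c['vfov']/2))
    d=R.from_rotvec(c['rotation']).apply([(uv[0]-c['cx'])/f,(uv[1]-c['cy'])/f,1])
    return c['position']+d*(z-c['position'][2])/d[2]
def box(x,y,a,z0,z1,L=170,W=56):
    C=np.array([[-L,-W],[L,-W],[L,W],[-L,W]])/2
    r=np.array([[np.cos(a),np.sin(a)],[-np.sin(a),np.cos(a)]])
    C=C@r+[x,y]
    return np.vstack([np.c_[C,np.full(4,z)] for z in(z0,z1)])
def mask(im,name):
    h=cv2.cvtColor(im,cv2.COLOR_RGB2HSV).astype(int);H,S,V=h[...,0],h[...,1],h[...,2]
    if name=='grey':return ((S<60)&(V>75))
    lo,hi={'green':(50,80),'yellow':(20,34),'red':(0,7)}[name]
    return (H>=lo)&(H<=hi)&(S>130)&(V>60)
def hullmask(m,near,r):
    mm=m.astype(np.uint8)
    n,l,st,ce=cv2.connectedComponentsWithStats(mm)
    ok=[i for i in range(1,n) if st[i,4]>150 and np.hypot(*(ce[i]-near))<r]
    i=max(ok,key=lambda i:st[i,4])
    p=np.argwhere(l==i)[:,::-1].astype(np.int32)
    return cv2.convexHull(p)[:,0].astype(float)
def fit(views,x0,z0,z1,n=16,L=170,W=56):
    # views: list of (hull pts, calib): compare soft-rasterised hulls
    S=8
    T=[]
    for h,c in views:
        o=h.min(0)-12;sz=((h.max(0)-o+12)*4).astype(int)
        a=np.zeros((sz[1],sz[0]),np.uint8);cv2.fillPoly(a,[np.round(((h-o)*4+1.5)*16).astype(np.int32)],1,shift=4)
        a=cv2.dilate(a,np.ones((5,5),np.uint8)) # half pixel growth
        T.append((a,o,c))
    def cost(p):
        t=0
        for a,o,c in T:
            q=cv2.convexHull(proj(box(*p,z0,z1,L,W),c).astype(np.float32))[:,0]
            b=np.zeros_like(a);cv2.fillPoly(b,[np.round(((q-o)*4+1.5)*16).astype(np.int32)],1,shift=4)
            t+=(a!=b).sum()/a.sum()
        return t
    best=None
    for k in range(3):
        r=minimize(cost,x0,method='Nelder-Mead',options=dict(initial_simplex=np.array(x0)+np.array([[0,0,0],[10,0,0],[0,10,0],[0,0,.1]])/(k+1),xatol=.02,fatol=1e-5))
        x0=r.x
    return r.x,r.fun
E
python3 - <<'E'
from rig import *
from h import *
px={'red':((113,185),(193,146)),'green':((208,188),(236,181)),'grey':((281,177),(288,207)),'yellow':((366,193),(338,265))}
ct,cs=get_calibration('top'),get_calibration('scene');it,is_=np.load('top0.npy'),np.load('scene0.npy')
for n,(a,b) in px.items():
    z=(6,46) if n=='grey' else (0,40)
    x0=unproj(a,z[1],ct)[:2];print(n,x0,unproj(b,z[1]/2,cs)[:2])
    if n=='grey': print(it[177,270:295],it[160,265:310:3])
    try:
        ht=hullmask(mask(it,n),a,12);hs=hullmask(mask(is_,n),b,15)
    except Exception as e: print(n,e);continue
    a0=-.3 if n=='grey' else 0.
    a0={'grey':-.35,'green':.25,'yellow':.1,'red':-.15}[n]
    for v in([(ht,ct)],[(hs,cs)],[(ht,ct),(hs,cs)]): print(n,*fit(v,[*x0,a0],*z))
E
```

```text
red [486.75785145 423.67582028] [487.52793931 426.13908219]
red [ 4.90670534e+02  4.30480966e+02 -1.20291970e-01] 0.0188077593079217
red [ 4.89312435e+02  4.26819394e+02 -1.16830560e-01] 0.020646268229911353
red [ 4.90771124e+02  4.29786464e+02 -1.34294809e-01] 0.08663506813536212
green [482.3041818  196.69787207] [483.77400903 192.71608033]
green [4.84351418e+02 1.98582088e+02 1.29534089e-01] 1.4010001190617931
green [5.01410125e+02 2.16797625e+02 4.37819974e-01] 0.472969881814716
green [4.86264784e+02 1.98743965e+02 3.07824467e-01] 2.021294812205781
grey [510.45753127  21.05892419] [518.93543835  13.77433095]
[[167 171 167]
 [173 175 172]
 [172 174 171]
 [170 172 170]
 [172 172 169]
 [160 161 157]
 [152 152 150]
 [151 151 149]
 [149 152 149]
 [144 146 143]
 [115 118 115]
 [ 94  95  93]
 [ 93  96  96]
 [ 82  82  82]
 [ 81  84  82]
 [ 77  80  79]
 [ 80  81  81]
 [ 80  79  78]
 [ 82  81  81]
 [ 81  81  78]
 [101 102 100]
 [149 150 148]
 [162 163 160]
 [161 164 160]
 [117 118 115]] [[ 71  74  87]
 [ 66  69  82]
 [ 98  98 102]
 [104 105 106]
 [191 192 189]
 [166 167 164]
 [164 165 162]
 [164 164 162]
 [163 163 161]
 [162 165 160]
 [162 164 161]
 [167 166 163]
 [ 77  77  76]
 [ 88  89  97]
 [ 70  71  88]]
grey max() iterable argument is empty
yellow [ 474.75283624 -186.83585172] [ 475.51063576 -193.75292542]
yellow [ 4.77682933e+02 -1.90030080e+02  1.66286692e-01] 0.04036382568217316
yellow [ 4.77722679e+02 -1.91282804e+02  1.58105367e-01] 0.028027829050120686
yellow [ 4.77873713e+02 -1.91103263e+02  1.59576681e-01] 0.07205940953280421
```

```bash
cat >> h.py <<'E'
def tgt(x,y,z,yaw,s=None):
    """print move in tool axes to TCP (x,y,z), tool x down, jaw axis z along tray y (yaw = tray yaw)"""
    from rig import read_state
    s=s or read_state();R0=R.from_rotvec(s['ee_rot'])
    best=None
    for k in(0,np.pi):
        zz=np.array([-np.sin(yaw+k),np.cos(yaw+k),0]);xx=np.array([0,0,-1.]);yy=np.cross(zz,xx)
        t=(R0.inv()*R.from_matrix(np.c_[xx,yy,zz])).as_rotvec()
        if best is None or np.linalg.norm(t)<np.linalg.norm(best):best=t
    tr=R0.inv().apply(np.array([x,y,z])-s['ee_pos'])
    print('move',np.round(tr,1),'turn',np.round(best,4),'dist',np.linalg.norm(tr).round(),'q6',s['q'][5].round(2))
E
sed -i "s/'green':(50,80)/'green':(40,95)/; s/return ((S<60)&(V>75))/return (S<40)\&(V>135)/" h.py
python3 - <<'E'
from rig import *
from h import *
ct,cs=get_calibration('top'),get_calibration('scene');it,is_=np.load('top0.npy'),np.load('scene0.npy')
for n,a,b,a0 in(('green',(208,188),(236,181),.2),('grey',(281,177),None,-.35)):
    ht=hullmask(mask(it,n),a,15);z=(0,40) if n=='green' else (45.9,46)
    x0=unproj(a,z[1],ct)[:2]
    print(n,*fit([(ht,ct)],[*x0,a0],*z),ht.min(0),ht.max(0))
    if b:
        hs=hullmask(mask(is_,n),b,15);print(*fit([(hs,cs)],[*x0,a0],*z))
print(R.from_rotvec(read_state()['ee_rot']).as_matrix().round(3))
c=get_calibration('wrist');s=read_state();R0=R.from_rotvec(s['ee_rot'])
print(R0.inv().apply(c['position']-s['ee_pos']),(R0.inv()*R.from_rotvec(c['rotation'])).as_matrix().round(2),c['vfov'])
tgt(470,108,280,-.1)
E
```

```text
green [4.87830762e+02 1.99235608e+02 1.61869454e-01] 1.4086200738183117 [195. 176.] [220. 203.]
[5.06061363e+02 2.20800460e+02 4.22895412e-01] 0.46770873046130385
grey [ 5.20163219e+02  1.69673767e+01 -3.29655287e-01] 0.15780512095608315 [260. 136.] [307. 209.]
[[-0.001 -0.892  0.453]
 [-0.001  0.453  0.892]
 [-1.     0.    -0.002]]
[-165.27822244   74.23430791    0.68791711] [[-0.   -0.26  0.96]
 [-0.   -0.96 -0.26]
 [ 1.   -0.    0.  ]] 68.39542421547952
move [ -61.9 -370.2 -290.5] turn [-0.3698 -0.0016 -0.0004] dist 475.0 q6 -0.09
```

move_arm(series=[{"gripper":93,"translation":[-6,-37,-29],"turn":[-0.037,0,0]},{"gripper":93,"translation":[-12,-74,-58],"turn":[-0.074,0,0]},{"gripper":93,"translation":[-19,-111,-87],"turn":[-0.111,0,0]},{"gripper":93,"translation":[-25,-148,-116],"turn":[-0.148,0,0]},{"gripper":93,"translation":[-31,-185,-145],"turn":[-0.185,0,0]},{"gripper":93,"translation":[-37,-222,-174],"turn":[-0.222,0,0]},{"gripper":93,"translation":[-43,-259,-203],"turn":[-0.259,0,0]},{"gripper":93,"translation":[-50,-296,-232],"turn":[-0.296,0,0]},{"gripper":93,"translation":[-56,-333,-261],"turn":[-0.333,0,0]},{"gripper":93,"translation":[-62,-370,-290],"turn":[-0.37,0,0]},{"gripper":93,"translation":[-62,-370,-290],"turn":[-0.37,0,0]},{"gripper":93,"translation":[-62,-370,-290],"turn":[-0.37,0,0]}])

```text
time_s: 1.3
ee_pos: [470.1, 107.7, 279.7]
ee_rot: [-1.133, 1.258, 1.133]
ft_force: [-0.0, 0.8, -0.2]
grip_width: 93.3
```

Run:
```python
from rig import *
from h import *
import pickle
c=get_calibration('wrist');im=read_camera('wrist')
pickle.dump((c,im),open('w1.pkl','wb'));cv2.imwrite('pics/w1.png',im[:,:,::-1])
print(read_state()['ee_pos'],c)
for n,g in(('green',(487,199,40)),('grey',(520,17,46))): print(n,proj([g],c))
```

```text
[469.66983963 108.74133911 279.61600664] {'vfov': 68.39542421547952, 'cx': 252.16372370206463, 'cy': 194.92360914413678, 'position': array([396.92106993, 116.483721  , 445.15000778]), 'rotation': array([2.17734394, 1.96329649, 0.26224551])}
green [[315.01421033 175.43639463]]
grey [[194.35306048 210.33131878]]
```

View pics/w1.png

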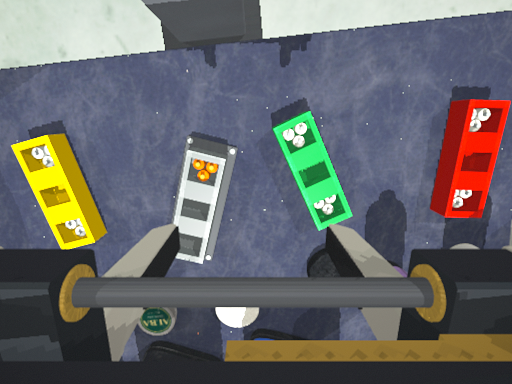

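The wrist view (robot at the top of the image) shows yellow at (58,192), grey at (203,198) with orange tips robot-side, green at (312,170) and red at (470,158), all clear except grey's far left corner near the finger.

```bash
python3 - <<'E'
s=open('h.py').read()
a=s.index("    mm=m.astype");b=s.index("    p=np.argwhere")
s=s[:a]+"""    mm=m.astype(np.uint8).copy();yy,xx=np.mgrid[:384,:512];mm[np.hypot(xx-near[0],yy-near[1])>r]=0
    mm=cv2.morphologyEx(mm,cv2.MORPH_OPEN,np.ones((2,2),np.uint8));k=cv2.morphologyEx(mm,cv2.MORPH_CLOSE,np.ones((11,11),np.uint8))
    n,l,st,ce=cv2.connectedComponentsWithStats(k)
    i=1+np.argmax(st[1:,4]);l[mm==0]=0
"""+s[b:]
open('h.py','w').write(s)
E
python3 - <<'E'
from rig import *
from h import *
import pickle
ct,cs=get_calibration('top'),get_calibration('scene');it,is_=np.load('top0.npy'),np.load('scene0.npy');cw,iw=pickle.load(open('w1.pkl','rb'))
V=iw.copy()[:,:,::-1].copy()
for n,a,b,w,a0 in(('green',(208,188),(236,181),(312,170),.2),('yellow',(366,193),(338,265),(58,192),.15),('grey',(281,177),None,(205,198),-.3)):
    z=(0,40) if n!='grey' else (45.9,46)
    x0=unproj(a,z[1],ct)[:2]
    for nm,im,c,p,r in(('top',it,ct,a,42),('scene',is_,cs,b,45),('wrist',iw,cw,w,68)):
        if p is None: continue
        h=hullmask(mask(im,n),p,r);q,e=fit([(h,c)],[*x0,a0],*z);print(n,nm,q.round(3),round(e,3))
        if nm=='wrist':
            cv2.polylines(V,[h.astype(np.int32)],1,(255,0,255));pp=proj(box(*q,*z),c)[4:];cv2.polylines(V,[np.round(pp*16).astype(np.int32)],1,(0,0,0),1,shift=4)
cv2.imwrite('pics/w1o.png',cv2.resize(V[100:280,0:370],None,fx=2.1,fy=2.1,interpolation=cv2.INTER_CUBIC))
E
```

```text
green top [4.85780e+02 1.95819e+02 2.58000e-01] 0.467
green scene [5.02237e+02 2.09792e+02 4.51000e-01] 0.505
green wrist [4.85372e+02 2.00062e+02 3.43000e-01] 0.031
yellow top [ 4.74789e+02 -1.92755e+02  1.57000e-01] 0.039
yellow scene [ 4.77245e+02 -1.94415e+02  1.64000e-01] 0.024
yellow wrist [ 4.79511e+02 -1.87176e+02  1.65000e-01] 0.026
grey top [ 5.17881e+02  1.17440e+01 -3.08000e-01] 0.218
grey wrist [ 5.03351e+02  2.33940e+01 -3.44000e-01] 0.47
```

View pics/w1o.png

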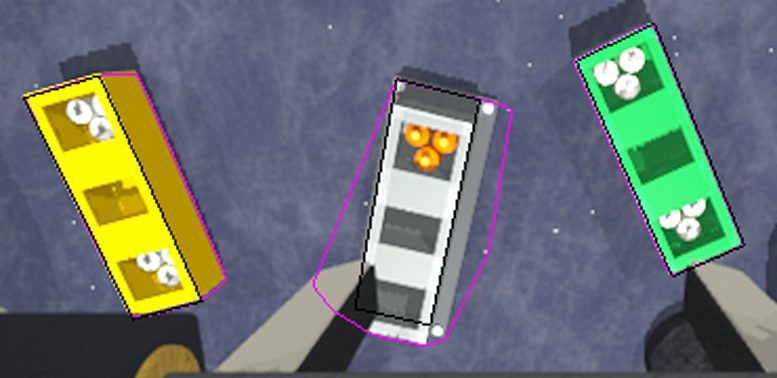

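Green fits well and the hull for grey is wrong because the plate merged with the rim. I'll take an aligned, unobstructed wrist look at grey.

Run:
```python
from h import *
tgt(570,-2,240,-.32)
```

```text
move [  39.5 -111.1 -100. ] turn [ 0.2188 -0.0014 -0.0017] dist 155.0 q6 -1.35
```

move_arm(series=[{"gripper":93,"translation":[10,-28,-25],"turn":[0.055,0,0]},{"gripper":93,"translation":[20,-56,-50],"turn":[0.11,0,0]},{"gripper":93,"translation":[30,-84,-75],"turn":[0.165,0,0]},{"gripper":93,"translation":[39.5,-111,-100],"turn":[0.219,0,0]},{"gripper":93,"translation":[39.5,-111,-100],"turn":[0.219,0,0]},{"gripper":93,"translation":[39.5,-111,-100],"turn":[0.219,0,0]},{"gripper":93,"translation":[39.5,-111,-100],"turn":[0.219,0,0]}])

```text
time_s: 2.05
ee_pos: [569.5, -0.1, 240.2]
ee_rot: [-0.972, 1.345, 0.973]
ft_force: [-0.7, 0.1, 0.2]
grip_width: 93.2
```

Run:
```python
from rig import *
from h import *
import pickle
c=get_calibration('wrist');im=read_camera('wrist')
pickle.dump((c,im),open('w2.pkl','wb'));print(c['position'],read_state()['ee_pos'])
cv2.imwrite('pics/w2.png',cv2.resize(im[20:300,110:400,::-1],None,fx=2,fy=2,interpolation=cv2.INTER_CUBIC))
```

```text
[499.67222173  23.91513779 405.64532611] [ 5.69597087e+02 -2.14993432e-01  2.40586681e+02]
```

View pics/w2.png

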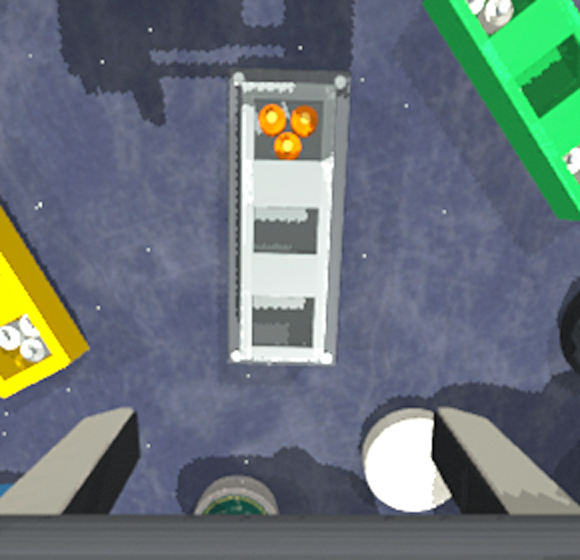

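Grey's rim is clear. In the 2x crop the ledges run y=160–207 and 254–297, and the sides are at x≈241 and 329. I'll find these edges at subpixel precision.

```bash
cat > g.py <<'E'
from h import *
import pickle
c,im=pickle.load(open('w2.pkl','rb'))
g=cv2.cvtColor(im,cv2.COLOR_RGB2GRAY).astype(float)
def cross(prof,i0,w=5):
    d=np.gradient(prof);i=np.arange(i0-w,i0+w+1);k=i[np.argmax(abs(d[i]))]
    j=np.arange(k-2,k+3);ww=abs(d[j]);return (j*ww).sum()/ww.sum(),d[k]
O=[]
for y2,xm in((160,-42),(207,-14),(254,14),(297,42)):
    for c0,c1 in((240,250),(255,264)):
        v,d=cross(g[:,c0:c1].mean(1),20+y2//2);O.append((xm,None,((c0+c1-1)/2,v)));print('row',xm,c0,round(v,2),round(d,1))
for x2,ym in((244,28),(329,-28)):
    for r0 in(102,114,128,148,158,180): 
        v,d=cross(g[r0:r0+6].mean(0),110+x2//2,5);print('col',ym,r0,round(v,2),round(d,1),g[r0+2,int(v)-5:int(v)+6].astype(int))
        O.append((None,ym,(v,r0+2.5)))
from scipy.optimize import least_squares
def res(p):
    r=[]
    for xm,ym,uv in O:
        P=unproj(uv,46,c)[:2]-p[:2];co,si=np.cos(p[2]),np.sin(p[2])
        r.append(P[0]*co+P[1]*si-xm if xm is not None else -P[0]*si+P[1]*co-ym)
    return np.array(r)
s=least_squares(res,[512,18,-.32],loss='soft_l1');print(s.x,res(s.x).round(1))
E
python3 g.py
```

```text
row -42 240 99.64 57.2
row -42 255 99.73 64.0
row -14 240 122.9 -17.8
row -14 255 123.18 -22.5
row 14 240 145.92 60.8
row 14 255 146.64 64.2
row 42 240 173.41 -46.4
row 42 255 167.92 -26.0
col 28 102 229.91 94.0 [107 138 138 127  96  68 135 255 255 250 255]
col 28 114 229.89 87.9 [112 140 138 138 122  69 144 242 255 255 239]
col 28 128 229.83 86.1 [110 143 141 123  68  69 150 242 247 234 234]
col 28 148 229.68 79.8 [118 143 143 125  69  77 162 236 235 236 238]
col 28 158 229.67 81.3 [117 141 140 125  68  80 171 239 235 238 240]
col 28 180 235.4 -70.5 [198 244 235 238 244 233 111 121 120 115 122]
col -28 102 275.96 -55.4 [225 240 254 255 255 254 178 138 141 143 141]
col -28 114 275.39 -59.9 [230 235 234 236 247 239 123 143 144 145 145]
col -28 128 268.54 53.0 [ 99 104 105 104 103 126 199 239 236 236 242]
col -28 148 273.73 -43.8 [233 236 238 239 245 246 179 151 153 155 152]
col -28 158 273.4 -55.2 [235 238 239 242 250 242 140 158 157 154 153]
col -28 180 272.39 -52.7 [238 241 241 242 251 254 148 158 156 157 153]
[518.93119208  17.3453793   -3.47947546] [ 83.5  83.7  28.2  28.3 -27.9 -28.4 -91.  -83.5  -0.3  -0.3  -0.2   0.
   0.1  -7.4  -0.2  -0.1   7.7   0.3   0.2   0.4]
```

```bash
sed -i 's/((244,28),(329,-28))/((242,-28),(330,28))/; s/,5);print(.col/,3);print("col/; s/("col., ym/("col", ym/' g.py; sed -i "s/print(\"col',/print('col',/" g.py; sed -i "s/^def res/O=[o for o in O if not(o[0]==42 and o[2][1]>170)]\ndef res/" g.py; python3 g.py|tail -14
python3 - <<'E'
from h import *
import pickle
c,im=pickle.load(open('w2.pkl','rb'))
for q in((518.9,17.35,-.338),): print(proj(box(*q,6,46),c)[4:])
E
```

```text
col -28 102 229.91 94.0 [107 138 138 127  96  68 135 255 255 250 255]
col -28 114 229.89 87.9 [112 140 138 138 122  69 144 242 255 255 239]
col -28 128 229.83 86.1 [110 143 141 123  68  69 150 242 247 234 234]
col -28 148 229.68 79.8 [118 143 143 125  69  77 162 236 235 236 238]
col -28 158 229.67 81.3 [117 141 140 125  68  80 171 239 235 238 240]
col -28 180 229.78 57.4 [122 140 142 142 139 139 198 244 235 238 244]
col 28 102 275.96 -55.4 [225 240 254 255 255 254 178 138 141 143 141]
col 28 114 275.39 -59.9 [230 235 234 236 247 239 123 143 144 145 145]
col 28 128 274.59 -49.0 [199 239 236 236 242 238 149 144 145 149 147]
col 28 148 273.73 -43.8 [233 236 238 239 245 246 179 151 153 155 152]
col 28 158 273.4 -55.2 [235 238 239 242 250 242 140 158 157 154 153]
col 28 180 272.39 -52.7 [238 241 241 242 251 254 148 158 156 157 153]
[ 5.18939976e+02  1.73613294e+01 -3.42010548e-01] [ 0.6  0.2 -0.2 -0.3 -0.1  0.4 -0.6  0.1  0.2  0.1  0.   0.1  0.3  0.
 -0.  -0.3 -0.3 -0.1 -0.2]
[[229.61341746  60.01876037]
 [229.74292109 199.82002567]
 [271.96481483 200.63596962]
 [277.55122723  61.0573515 ]]
```

Grey is at (518.9, 17.4, yaw −0.342), with residuals under 0.6 mm. Now an aligned look at green.

Run:
```python
from h import *
tgt(532,217,240,.343)
```

```text
move [  0.5 103.6 194.6] turn [-0.6608 -0.0007 -0.0014] dist 220.0 q6 -1.34
```

move_arm(series=[{"gripper":93,"translation":[0,17,32],"turn":[-0.11,0,0]},{"gripper":93,"translation":[0,35,65],"turn":[-0.22,0,0]},{"gripper":93,"translation":[0,52,97],"turn":[-0.33,0,0]},{"gripper":93,"translation":[0,69,130],"turn":[-0.44,0,0]},{"gripper":93,"translation":[0,86,162],"turn":[-0.55,0,0]},{"gripper":93,"translation":[0,104,195],"turn":[-0.66,0,0]},{"gripper":93,"translation":[0,104,195],"turn":[-0.66,0,0]},{"gripper":93,"translation":[0,104,195],"turn":[-0.66,0,0]},{"gripper":93,"translation":[0,104,195],"turn":[-0.66,0,0]}])

```text
time_s: 3.0
ee_pos: [531.6, 217.3, 241.0]
ee_rot: [-1.457, 1.029, 1.456]
ft_force: [0.2, 0.8, 0.3]
grip_width: 93.0
```

Run:
```python
from rig import *
from h import *
import pickle
c=get_calibration('wrist');im=read_camera('wrist')
pickle.dump((c,im),open('w3.pkl','wb'))
p=proj([(485.4,200.1,30)],c)[0];h=hullmask(mask(im,'green'),p,90);q,e=fit([(h,c)],[485.4,200.1,.343],0,40);print(p,q,e,h.min(0),h.max(0))
s=read_state();print(s['ee_pos'])
tgt(q[0],q[1],100,q[2],s);tgt(q[0],q[1],8,q[2],s)
V=im[:,:,::-1].copy()
cv2.polylines(V,[np.round(proj(box(*q,0,40),c)[4:]*16).astype(np.int32)],1,(0,0,0),1,shift=4)
cv2.imwrite('pics/w3.png',V)
```

```text
[250.71748959 136.60930073] [4.85716751e+02 1.99842432e+02 3.43616799e-01] 0.026697162490137132 [227.  65.] [273. 201.]
[531.79154746 216.87485318 240.89603751]
move [140.9  49.   -0.6] turn [-0.0027 -0.0005 -0.0009] dist 149.0 q6 -1.61
move [232.9  48.9  -0.5] turn [-0.0027 -0.0005 -0.0009] dist 238.0 q6 -1.61
```

move_arm(series=[{"gripper":93,"translation":[30,12,0],"turn":[0,0,0]},{"gripper":93,"translation":[65,25,0],"turn":[0,0,0]},{"gripper":93,"translation":[105,38,0],"turn":[0,0,0]},{"gripper":93,"translation":[140,49,-0.5],"turn":[-0.003,0,0]},{"gripper":93,"translation":[165,49,-0.5],"turn":[-0.003,0,0]},{"gripper":93,"translation":[190,49,-0.5],"turn":[-0.003,0,0]},{"gripper":93,"translation":[210,49,-0.5],"turn":[-0.003,0,0]},{"gripper":93,"translation":[225,49,-0.5],"turn":[-0.003,0,0]},{"gripper":93,"translation":[231,49,-0.5],"turn":[-0.003,0,0]},{"gripper":93,"translation":[231,49,-0.5],"turn":[-0.003,0,0]}])

```text
time_s: 4.05
ee_pos: [485.3, 199.3, 9.4]
ee_rot: [-1.457, 1.029, 1.458]
ft_force: [-0.8, 0.7, 0.9]
grip_width: 93.2
```

move_arm(series=[{"gripper":70,"translation":[0,0,0],"turn":[0,0,0]},{"gripper":62,"translation":[0,0,0],"turn":[0,0,0]},{"gripper":50,"translation":[0,0,0],"turn":[0,0,0]},{"gripper":50,"translation":[0,0,0],"turn":[0,0,0]},{"gripper":50,"translation":[0,0,0],"turn":[0,0,0]},{"gripper":50,"translation":[0,0,0],"turn":[0,0,0]},{"gripper":50,"translation":[0,0,0],"turn":[0,0,0]},{"gripper":50,"translation":[0,0,0],"turn":[0,0,0]}], newtons=35)

```text
time_s: 4.85
ee_pos: [485.7, 199.2, 9.8]
ee_rot: [-1.458, 1.029, 1.458]
ft_force: [-0.8, -3.0, 4.6]
grip_width: 55.5
```

move_arm(series=[{"gripper":50,"translation":[-8,0,0],"turn":[0,0,0]},{"gripper":50,"translation":[-25,0,0],"turn":[0,0,0]},{"gripper":50,"translation":[-50,0,0],"turn":[0,0,0]},{"gripper":50,"translation":[-75,0,0],"turn":[0,0,0]},{"gripper":50,"translation":[-100,0,0],"turn":[0,0,0]},{"gripper":50,"translation":[-115,0,0],"turn":[0,0,0]},{"gripper":50,"translation":[-120,0,0],"turn":[0,0,0]},{"gripper":50,"translation":[-120,0,0],"turn":[0,0,0]}])

```text
time_s: 5.65
ee_pos: [485.9, 199.5, 130.0]
ee_rot: [-1.458, 1.028, 1.457]
ft_force: [-0.4, -0.9, -2.6]
grip_width: 55.8
```

Run:
```python
from rig import *
from h import *
import pickle
c=get_calibration('wrist');im=read_camera('wrist');s=read_state();print(s['ee_pos'],s['ft_force'],s['grip_width'])
cv2.imwrite('pics/w4.png',im[:,:,::-1])
pickle.dump((c,im),open('w4.pkl','wb'))
tgt(572.6,-1.7,130,-.342,s)
```

```text
[485.35586389 199.26879007 128.96728119] [-0.08554531  0.36268006 -2.06107782] 55.88011914202108
move [  -0.9  -14.6 -218.6] turn [ 0.685  -0.0015 -0.0022] dist 219.0 q6 -1.62
```

View pics/w4.png

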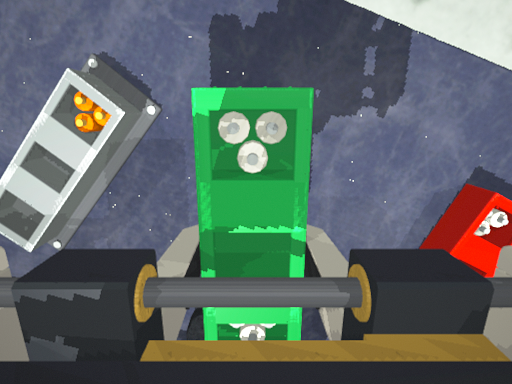

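Green is held level and centred (near end at row 88, columns 192–313).

Run:
```python
from rig import *
from h import *
import pickle
c,im=pickle.load(open('w4.pkl','rb'))
M=R.from_rotvec([-1.458,1.028,1.457]).as_matrix();tx=-M[:,1]
for uv in((252.5,88),(252.5,178.5),(192,88),(313,88)):
    P=unproj(uv,159.2,c);d=P-[485.6,199.4,129];print(uv,P.round(1),'along',(d@tx).round(1),'across',(d@M[:,2]).round(1))
ct=get_calibration('top')
for n,uv in(('alba',(323,98)),('white',(267,100))):
    for z in(0,25,45):print(n,z,unproj(uv,z,ct).round())
print('end',box(572.6,-1.7,-.342,46,46)[:4].round())
```

```text
(252.5, 88) [404.3 171.8 159.2] along -85.9 across 1.3
(252.5, 178.5) [443.7 185.8 159.2] along -44.1 across 1.3
(192, 88) [413.5 146.  159.2] along -85.9 across -26.1
(313, 88) [395.1 197.6 159.2] along -85.9 across 28.7
alba 0 [728. -94.   0.]
alba 25 [719. -88.  25.]
alba 45 [711. -84.  45.]
white 0 [720.  53.   0.]
white 25 [711.  55.  25.]
white 45 [703.  56.  45.]
end [[483.   0.  46.]
 [643. -57.  46.]
 [662.  -4.  46.]
 [502.  53.  46.]]
```

move_arm(series=[{"gripper":50,"translation":[0,-1,-15],"turn":[0.05,0,0]},{"gripper":50,"translation":[0,-3,-45],"turn":[0.14,0,0]},{"gripper":50,"translation":[0,-5,-78],"turn":[0.24,0,0]},{"gripper":50,"translation":[0,-8,-112],"turn":[0.35,0,0]},{"gripper":50,"translation":[0,-10,-146],"turn":[0.45,0,0]},{"gripper":50,"translation":[0,-12,-180],"turn":[0.56,0,0]},{"gripper":50,"translation":[0,-14,-207],"turn":[0.645,0,0]},{"gripper":50,"translation":[0,-14.8,-220],"turn":[0.685,0,0]},{"gripper":50,"translation":[0,-14.8,-220],"turn":[0.685,0,0]},{"gripper":50,"translation":[0,-14.8,-220],"turn":[0.685,0,0]},{"gripper":50,"translation":[0,-14.8,-220],"turn":[0.685,0,0]}])

```text
time_s: 6.8
ee_pos: [572.7, -1.7, 128.7]
ee_rot: [-0.955, 1.354, 0.957]
ft_force: [-0.8, 0.5, -1.5]
grip_width: 55.6
```

Run:
```python
from rig import *
from h import *
c=get_calibration('wrist');im=read_camera('wrist');s=read_state();print(s['ee_pos'],s['ft_force'],s['grip_width'])
cv2.imwrite('pics/w5.png',im[:,:,::-1])
E=[]
for _ in range(6): read_camera('top');E.append(read_state()['ee_pos'])
s=read_state();s['ee_pos']=np.mean(E,0);print(s['ee_pos'],np.std(E,0))
tgt(573.2,-2.9,56,-.342,s)
```

```text
[572.7887812   -1.68590388 128.83903528] [-0.49294231  0.17188611 -2.07479796] 55.760961406988876
[573.11939153  -2.1107772  129.15451684] [0.11488741 0.27086019 0.06920884]
move [73.2 -0.4 -0.6] turn [ 0.0009 -0.0022 -0.0014] dist 73.0 q6 -1.32
```

View pics/w5.png

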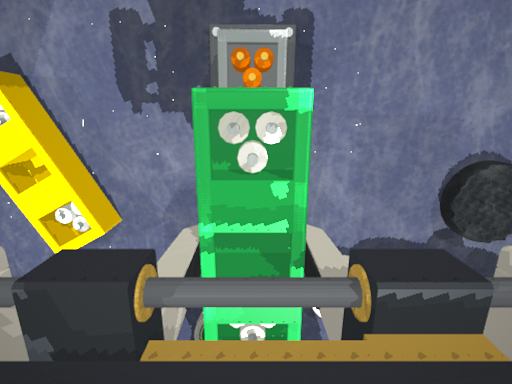

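Green hovers in line with grey: both are centred at about column 252, and the orange pocket is clear. Next is the descent.

move_arm(series=[{"gripper":50,"translation":[10,-0.4,-0.6],"turn":[0.001,-0.002,-0.001]},{"gripper":50,"translation":[25,-0.4,-0.6],"turn":[0.001,-0.002,-0.001]},{"gripper":50,"translation":[40,-0.4,-0.6],"turn":[0.001,-0.002,-0.001]},{"gripper":50,"translation":[52,-0.4,-0.6],"turn":[0.001,-0.002,-0.001]},{"gripper":50,"translation":[61,-0.4,-0.6],"turn":[0.001,-0.002,-0.001]},{"gripper":50,"translation":[67,-0.4,-0.6],"turn":[0.001,-0.002,-0.001]},{"gripper":50,"translation":[69,-0.4,-0.6],"turn":[0.001,-0.002,-0.001]},{"gripper":50,"translation":[70,-0.4,-0.6],"turn":[0.001,-0.002,-0.001]},{"gripper":50,"translation":[70,-0.4,-0.6],"turn":[0.001,-0.002,-0.001]},{"gripper":50,"translation":[70,-0.4,-0.6],"turn":[0.001,-0.002,-0.001]}])

```text
time_s: 8.15
ee_pos: [573.8, -3.3, 59.9]
ee_rot: [-0.954, 1.351, 0.953]
ft_force: [-0.1, -0.3, -2.1]
grip_width: 55.8
```

move_arm(series=[{"gripper":50,"translation":[1,0,0],"turn":[0,0,0]},{"gripper":50,"translation":[1.5,0,0],"turn":[0,0,0]},{"gripper":50,"translation":[1.5,0,0],"turn":[0,0,0]}])

```text
time_s: 8.45
ee_pos: [573.9, -3.3, 58.5]
ee_rot: [-0.954, 1.351, 0.953]
ft_force: [-0.8, 0.1, -3.2]
grip_width: 55.9
```

move_arm(series=[{"gripper":50,"translation":[1,0,0],"turn":[0,0,0]},{"gripper":50,"translation":[2,0,0],"turn":[0,0,0]},{"gripper":50,"translation":[2,0,0],"turn":[0,0,0]}])

```text
time_s: 8.75
ee_pos: [573.7, -3.3, 56.2]
ee_rot: [-0.954, 1.351, 0.953]
ft_force: [-0.2, -0.6, -1.6]
grip_width: 55.6
```

move_arm(series=[{"gripper":50,"translation":[0.5,0,0],"turn":[0,0,0]},{"gripper":50,"translation":[1,0,0],"turn":[0,0,0]},{"gripper":50,"translation":[1,0,0],"turn":[0,0,0]}])

```text
time_s: 9.05
ee_pos: [573.8, -3.3, 55.8]
ee_rot: [-0.954, 1.351, 0.953]
ft_force: [-2.7, 0.4, 5.2]
grip_width: 55.8
```

Contact has been made (about +7 N). Release and rise.

move_arm(series=[{"gripper":57,"translation":[0,0,0],"turn":[0,0,0]},{"gripper":60,"translation":[0,0,0],"turn":[0,0,0]},{"gripper":75,"translation":[0,0,0],"turn":[0,0,0]},{"gripper":93,"translation":[0,0,0],"turn":[0,0,0]},{"gripper":93,"translation":[0,0,0],"turn":[0,0,0]},{"gripper":93,"translation":[-5,0,0],"turn":[0,0,0]},{"gripper":93,"translation":[-30,0,0],"turn":[0,0,0]},{"gripper":93,"translation":[-65,0,0],"turn":[0,0,0]},{"gripper":93,"translation":[-110,-20,0],"turn":[0,0,0]},{"gripper":93,"translation":[-150,-40,0],"turn":[0,0,0]},{"gripper":93,"translation":[-185,-55,0],"turn":[0,0,0]},{"gripper":93,"translation":[-185,-55,0],"turn":[0,0,0]}])

```text
time_s: 10.25
ee_pos: [629.6, -22.8, 248.5]
ee_rot: [-0.959, 1.343, 0.945]
ft_force: [0.4, 0.1, 0.5]
grip_width: 93.1
```

move_arm(series=[{"gripper":93,"translation":[0,0,0],"turn":[0,0,0]},{"gripper":93,"translation":[0,0,0],"turn":[0,0,0]}])

```text
time_s: 10.45
ee_pos: [629.5, -22.7, 248.4]
ee_rot: [-0.959, 1.343, 0.945]
ft_force: [0.9, -0.0, 0.2]
grip_width: 92.9
```

Run:
```python
from rig import *
from h import *
import pickle
c=get_calibration('wrist');im=read_camera('wrist');s=read_state();print(s['ee_pos'],s['grip_width'],s['ft_force'])
pickle.dump((c,im),open('w6.pkl','wb'))
p=proj([(573,-3,76)],c)[0];h=hullmask(mask(im,'green'),p,120);q,e=fit([(h,c)],[573,-3,-.342],46,86);print(p,q,e,h.min(0),h.max(0))
d=q[:2]-[518.9,17.4];print('along',d@[.942,-.335],'across',d@[.335,.942])
for u,v in zip(proj(box(518.9,17.4,-.342,46,86),c)[:4],proj(box(*q,46,86),c)[4:]):print(u,v)
cv2.imwrite('pics/w6.png',im[:,:,::-1])
tgt(480+50,-190+8,240,.163,s)
```

```text
[629.00307362 -22.65674703 247.57444518] 92.84534271776737 [-0.28153742  0.385566   -0.96587664]
[250.62140714 128.34053865] [ 5.73005061e+02 -1.25282748e+00 -3.42064426e-01] 0.019981343429830132 [226.  45.] [278. 200.]
along 57.2156644571125 across 0.5542318791943011
[226.41228079  -3.37703746] [225.15529885  44.68366994]
[229.8479516  148.84246805] [228.98214283 200.38622587]
[273.2558839 148.7873308] [275.26467058 200.30761734]
[276.23675922  -3.36825233] [278.80445737  44.67245637]
move [   6.8   39.8 -183.4] turn [-5.056e-01 -5.000e-04  1.090e-02] dist 188.0 q6 -1.35
```

View pics/w6.png

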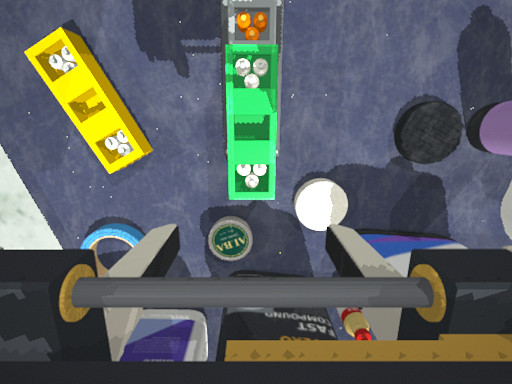

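Green sits on grey: 57.2 mm along, 0.6 mm across, same yaw. The orange pocket at (250,22) is uncovered. Now an aligned look at yellow.

move_arm(series=[{"gripper":93,"translation":[1,6,-30],"turn":[-0.084,0,0.002]},{"gripper":93,"translation":[2,13,-61],"turn":[-0.169,0,0.004]},{"gripper":93,"translation":[3,20,-92],"turn":[-0.253,0,0.006]},{"gripper":93,"translation":[4,26,-122],"turn":[-0.337,0,0.008]},{"gripper":93,"translation":[6,33,-153],"turn":[-0.421,0,0.01]},{"gripper":93,"translation":[7,40,-183],"turn":[-0.505,0,0.01]},{"gripper":93,"translation":[7,40,-183],"turn":[-0.505,0,0.01]},{"gripper":93,"translation":[7,40,-183],"turn":[-0.505,0,0.01]},{"gripper":93,"translation":[7,40,-183],"turn":[-0.505,0,0.01]}])

```text
time_s: 11.4
ee_pos: [529.9, -180.6, 239.0]
ee_rot: [-1.327, 1.128, 1.328]
ft_force: [0.9, 0.8, 0.7]
grip_width: 92.9
```

Run:
```python
from rig import *
from h import *
c=get_calibration('wrist');im=read_camera('wrist')
p=proj([(479,-189,30)],c)[0];h=hullmask(mask(im,'yellow'),p,90);q,e=fit([(h,c)],[479,-189,.163],0,40);print(p,q,e,h.min(0),h.max(0))
E=[]
for _ in range(5): read_camera('top');E.append(read_state()['ee_pos'])
s=read_state();s['ee_pos']=np.mean(E,0);print(s['ee_pos'])
tgt(q[0],q[1],9,q[2],s)
```

```text
[251.07141559 134.94816107] [ 4.79213435e+02 -1.87209467e+02  1.59117888e-01] 0.02665684107098993 [229.  63.] [276. 200.]
[ 530.25720263 -180.70491254  239.56244942]
move [230.5  51.6   2. ] turn [ 0.0041 -0.0007  0.0006] dist 236.0 q6 -2.15
```

move_arm(series=[{"gripper":93,"translation":[30,13,0.5],"turn":[0.001,0,0]},{"gripper":93,"translation":[65,26,1],"turn":[0.002,0,0]},{"gripper":93,"translation":[105,40,1],"turn":[0.003,0,0]},{"gripper":93,"translation":[140,51,1],"turn":[0.004,0,0]},{"gripper":93,"translation":[165,51,1],"turn":[0.004,0,0]},{"gripper":93,"translation":[190,51,1],"turn":[0.004,0,0]},{"gripper":93,"translation":[210,51,1],"turn":[0.004,0,0]},{"gripper":93,"translation":[225,51,1],"turn":[0.004,0,0]},{"gripper":93,"translation":[230,51,1],"turn":[0.004,0,0]},{"gripper":93,"translation":[230,51,1],"turn":[0.004,0,0]}])

```text
time_s: 12.7
ee_pos: [479.6, -188.1, 9.2]
ee_rot: [-1.325, 1.13, 1.326]
ft_force: [0.6, 0.5, -0.3]
grip_width: 92.7
```

move_arm(series=[{"gripper":70,"translation":[0,0,0],"turn":[0,0,0]},{"gripper":62,"translation":[0,0,0],"turn":[0,0,0]},{"gripper":50,"translation":[0,0,0],"turn":[0,0,0]},{"gripper":50,"translation":[0,0,0],"turn":[0,0,0]},{"gripper":50,"translation":[0,0,0],"turn":[0,0,0]},{"gripper":50,"translation":[0,0,0],"turn":[0,0,0]},{"gripper":50,"translation":[0,0,0],"turn":[0,0,0]},{"gripper":50,"translation":[0,0,0],"turn":[0,0,0]}], newtons=35)

```text
time_s: 13.5
ee_pos: [479.9, -188.4, 9.6]
ee_rot: [-1.326, 1.13, 1.325]
ft_force: [-0.8, -1.6, 3.5]
grip_width: 56.1
```

move_arm(series=[{"gripper":50,"translation":[-8,0,0],"turn":[0,0,0]},{"gripper":50,"translation":[-25,0,0],"turn":[0,0,0]},{"gripper":50,"translation":[-50,0,0],"turn":[0,0,0]},{"gripper":50,"translation":[-75,0,0],"turn":[0,0,0]},{"gripper":50,"translation":[-105,0,0],"turn":[0,0,0]},{"gripper":50,"translation":[-135,0,0],"turn":[0,0,0]},{"gripper":50,"translation":[-155,0,0],"turn":[0,0,0]},{"gripper":50,"translation":[-160,0,0],"turn":[0,0,0]},{"gripper":50,"translation":[-160,0,0],"turn":[0,0,0]}])

```text
time_s: 14.4
ee_pos: [480.1, -188.3, 169.9]
ee_rot: [-1.327, 1.129, 1.324]
ft_force: [-0.2, -0.4, -3.5]
grip_width: 55.7
```

Run:
```python
from rig import *
from h import *
c=get_calibration('wrist');im=read_camera('wrist')
E=[]
for _ in range(5): read_camera('top');E.append(read_state()['ee_pos'])
s=read_state();s['ee_pos']=np.mean(E,0);print(s['ee_pos'],s['grip_width'],s['ft_force'])
m=mask(im,'yellow').astype(np.uint8);print('cols row100',np.where(m[100])[0][[0,-1]],'first row mid', [int(np.argmax(m[:,k]>0)) for k in(215,230,250,270,290)])
M=R.from_rotvec(s['ee_rot']).as_matrix()
print(((unproj((252.5,[int(np.argmax(m[:,k]>0)) for k in(250,)][0]),s['ee_pos'][2]+30.5,c)-s['ee_pos'])@-M[:,1]))
tgt(518.9+.94-.33,17.4-.33-.94,175,-.342,s)
```

```text
[ 478.96055087 -187.83904936  167.86415613] 55.65609167680415 [ 0.90451718 -0.59324885 -2.68687703]
cols row100 [191 313] first row mid [86, 87, 87, 87, 85]
-86.00164999049132
move [ -7.1 -72.4 195. ] turn [ 5.013e-01  4.000e-04 -1.900e-03] dist 208.0 q6 -2.2
```

move_arm(series=[{"gripper":50,"translation":[-1,-5,14],"turn":[0.04,0,0]},{"gripper":50,"translation":[-2,-15,40],"turn":[0.1,0,0]},{"gripper":50,"translation":[-3,-26,70],"turn":[0.18,0,0]},{"gripper":50,"translation":[-4,-38,102],"turn":[0.26,0,0]},{"gripper":50,"translation":[-5,-50,134],"turn":[0.345,0,0]},{"gripper":50,"translation":[-6,-61,164],"turn":[0.425,0,0]},{"gripper":50,"translation":[-7,-69,184],"turn":[0.48,0,-0.002]},{"gripper":50,"translation":[-7,-72.8,194.4],"turn":[0.501,0,-0.002]},{"gripper":50,"translation":[-7,-72.8,194.4],"turn":[0.501,0,-0.002]},{"gripper":50,"translation":[-7,-72.8,194.4],"turn":[0.501,0,-0.002]},{"gripper":50,"translation":[-7,-72.8,194.4],"turn":[0.501,0,-0.002]}])

```text
time_s: 15.8
ee_pos: [519.9, 14.8, 174.8]
ee_rot: [-0.954, 1.352, 0.954]
ft_force: [0.1, -0.7, -2.3]
grip_width: 55.9
```

Run:
```python
from rig import *
from h import *
im=read_camera('wrist');cv2.imwrite('pics/w7.png',im[:,:,::-1])
E=[]
for _ in range(8): read_camera('top');E.append(read_state()['ee_pos'])
s=read_state();s['ee_pos']=np.mean(E,0);print(s['ee_pos'],np.std(E,0),s['grip_width'],s['ft_force'])
tgt(520,15.6,95.8,-.342,s)
```

```text
[520.13081886  15.04123721 175.17337462] [0.05033618 0.22000679 0.063688  ] 55.56851026636314 [-0.20761912  0.48065323 -2.91283932]
move [79.4  0.3  0.4] turn [ 0.0001  0.0004 -0.    ] dist 79.0 q6 -1.3
```

move_arm(series=[{"gripper":50,"translation":[10,0.3,0.4],"turn":[0,0,0]},{"gripper":50,"translation":[25,0.3,0.4],"turn":[0,0,0]},{"gripper":50,"translation":[42,0.3,0.4],"turn":[0,0,0]},{"gripper":50,"translation":[56,0.3,0.4],"turn":[0,0,0]},{"gripper":50,"translation":[67,0.3,0.4],"turn":[0,0,0]},{"gripper":50,"translation":[73,0.3,0.4],"turn":[0,0,0]},{"gripper":50,"translation":[75,0.3,0.4],"turn":[0,0,0]},{"gripper":50,"translation":[76,0.3,0.4],"turn":[0,0,0]},{"gripper":50,"translation":[76,0.3,0.4],"turn":[0,0,0]},{"gripper":50,"translation":[76,0.3,0.4],"turn":[0,0,0]}])

```text
time_s: 17.25
ee_pos: [520.6, 15.9, 100.0]
ee_rot: [-0.954, 1.35, 0.953]
ft_force: [-0.0, 0.8, -2.9]
grip_width: 56.0
```

move_arm(series=[{"gripper":50,"translation":[1,0,0],"turn":[0,0,0]},{"gripper":50,"translation":[1.5,0,0],"turn":[0,0,0]},{"gripper":50,"translation":[1.5,0,0],"turn":[0,0,0]}])

```text
time_s: 17.55
ee_pos: [520.6, 15.8, 98.5]
ee_rot: [-0.954, 1.35, 0.953]
ft_force: [0.5, -0.1, -2.0]
grip_width: 55.9
```

move_arm(series=[{"gripper":50,"translation":[1,0,0],"turn":[0,0,0]},{"gripper":50,"translation":[2,0,0],"turn":[0,0,0]},{"gripper":50,"translation":[2,0,0],"turn":[0,0,0]}])

```text
time_s: 17.85
ee_pos: [520.5, 15.9, 96.3]
ee_rot: [-0.954, 1.351, 0.953]
ft_force: [-0.7, 0.2, -2.3]
grip_width: 55.4
```

move_arm(series=[{"gripper":50,"translation":[0.5,0,0],"turn":[0,0,0]},{"gripper":50,"translation":[1,0,0],"turn":[0,0,0]},{"gripper":50,"translation":[1,0,0],"turn":[0,0,0]}])

```text
time_s: 18.15
ee_pos: [520.5, 15.9, 95.6]
ee_rot: [-0.954, 1.351, 0.953]
ft_force: [-2.1, 0.3, 1.5]
grip_width: 55.6
```

Contact is light (about +4 N). Release, rise and look.

move_arm(series=[{"gripper":57,"translation":[0,0,0],"turn":[0,0,0]},{"gripper":60,"translation":[0,0,0],"turn":[0,0,0]},{"gripper":75,"translation":[0,0,0],"turn":[0,0,0]},{"gripper":93,"translation":[0,0,0],"turn":[0,0,0]},{"gripper":93,"translation":[0,0,0],"turn":[0,0,0]},{"gripper":93,"translation":[-5,0,0],"turn":[0,0,0]},{"gripper":93,"translation":[-30,0,0],"turn":[0,0,0]},{"gripper":93,"translation":[-65,0,0],"turn":[0,0,0]},{"gripper":93,"translation":[-110,-20,0],"turn":[0,0,0]},{"gripper":93,"translation":[-150,-55,0],"turn":[0,0,0]},{"gripper":93,"translation":[-185,-90,0],"turn":[0,0,0]},{"gripper":93,"translation":[-200,-100,0],"turn":[0,0,0]}])

```text
time_s: 19.35
ee_pos: [617.5, -18.9, 300.2]
ee_rot: [-0.956, 1.346, 0.949]
ft_force: [-0.2, 0.2, -0.1]
grip_width: 93.0
```

move_arm(series=[{"gripper":93,"translation":[0,0,0],"turn":[0,0,0]},{"gripper":93,"translation":[0,0,0],"turn":[0,0,0]},{"gripper":93,"translation":[0,0,0],"turn":[0,0,0]}])

```text
time_s: 19.65
ee_pos: [616.3, -18.6, 298.6]
ee_rot: [-0.955, 1.348, 0.951]
ft_force: [0.5, -0.0, -0.3]
grip_width: 93.0
```

Run:
```python
from rig import *
from h import *
c=get_calibration('wrist');im=read_camera('wrist');s=read_state();print(s['time_s'],s['ee_pos'],s['grip_width'],s['ft_force'])
p=proj([(519,17,120)],c)[0];h=hullmask(mask(im,'yellow'),p,130);q,e=fit([(h,c)],[519,17,-.342],86,126);print('yellow',p,q,e,h.min(0),h.max(0))
d=q[:2]-[518.9,17.4];print('along',d@[.942,-.335],'across',d@[.335,.942])
# far edge of green
pe=proj(box(573,-1.25,-.342,46,86),c)[4:];print('green rim expected',pe.round(1))
hg=hullmask(mask(im,'green'),pe[1:3].mean(0),80);print('green seen',hg.min(0),hg.max(0))
sc=read_camera('scene')
b=cv2.resize(sc[150:310,170:400],None,fx=1.7,fy=2.4*.708);a=cv2.resize(im[:300],(512,300))
W=max(a.shape[1],b.shape[1]);cv2.imwrite('pics/f.png',np.vstack([cv2.copyMakeBorder(k,0,0,0,W-k.shape[1],cv2.BORDER_CONSTANT) for k in(a,b)])[:,:,::-1])
```

```text
19.7 [616.15903994 -18.47865868 298.4056776 ] 92.93378961325782 [-1.1763954  -0.28224624  0.53149635]
yellow [251.8064655   89.96949205] [ 5.20275088e+02  1.81763872e+01 -3.39838550e-01] 0.02285641368232212 [227.   4.] [279. 165.]
along 1.0352427278684466 across 1.1920111047887374
green rim expected [[229.8  68.3]
 [232.5 200.4]
 [272.6 200.3]
 [275.2  68.3]]
green seen [232. 165.] [273. 200.]
```

View pics/f.png

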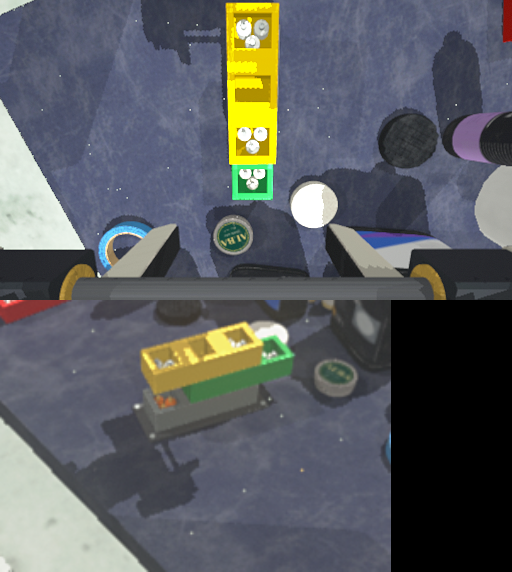

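The stack stands as asked. The wrist view has yellow over green with green's far pocket showing at (252,182), and the scene view shows the orange tips still open below the overhang.

```bash
python3 -c "
from rig import *
print(hand_in(), read_state()['time_s'])"
```

```text
the job is handed in; nothing more can be done
the job is handed in; nothing more can be done
```

The zigzag stack is built and handed in at about 20 s of the 61 s allowed. The green tray is on the grey one and the yellow tray is on the green one. The red tray was not touched, and the gripper was open and clear at the end.

Last wrist-camera checks:

| Tray | Step along the tray | Offset across | Angle |
|---|---|---|---|
| Green | 57.2 mm from grey, away from the orange pocket (57 wanted) | 0.6 mm from grey | same as grey, within 0.001 rad |
| Yellow | 56.2 mm back from green | 0.6 mm from green, 1.2 mm from grey | within 0.002 rad of grey |

- **Green after the yellow was set down:** its far end was seen where expected (row 200), so it did not shift.
- **Pockets:** the last scene picture shows the orange tips still open below the yellow overhang, and green's far pocket is uncovered.
- **Forces:** both trays were set down with under 10 N of contact.

**Disagreements:**
- The early fits from the fixed cameras differed by several mm and some failed outright. I relied on the aligned wrist views instead.
- Those wrist views showed about 1 mm of bias, which I corrected for when placing.

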